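Push the wound spool up the loading ramp

ROBOT

A 6-joint arm with a two-finger parallel gripper is mounted at the origin on the work surface; the furniture and walls round the work are solid. World frame = base frame: x ahead of the robot, y to its left, z up, the work surface at z = 0. Lengths are in mm, angles in degrees, forces in N, time in s.
With the tool pointing down it reaches from about 350 to 850 mm from the base axis. Payload 8.1 kg.
Tool frame: the origin (TCP) lies between the finger pads; the fingertips stand 8 mm ahead of it and the grasp point (between the pads) lies 11 mm behind it (r.tip_extent is the distance from the TCP to the fingertips, in mm); z points along the fingers, y is the direction in which the jaws open and shut (so a half turn about z gives the same grasp; the last joint's range is limited). The gripper opens to 85 mm and grips with 20 to 120 N. Pads are 22 mm wide; open, the fingers measure 114 mm over their backs; the gripper's body (76 mm by 85 mm) begins 54 mm behind the grasp point. The pads swing forward as they close: fully open they stand 13 mm farther back than shut.
Start: joints at [59.908, 7.471, 85.268, -0, 87.261, -4.893], TCP at [255.435, 542.916, 217.492] pointing down, gripper open.
Joint ranges: [-169.43, 169.43], [-51.17, 129.36], [1.28, 143.12], [-76.62, 256.62], [0, 156.53], [-152.29, 152.29]. Speed limits (degrees/s): [136.94, 136.94, 159.86, 180, 180, 180].

INTERFACE

Orientations are given as [roll, pitch, yaw] about the fixed x, y, z axes, in that order (R = Rz(yaw) Ry(pitch) Rx(roll)).
In Python, from bench import sensors, viewer, hand_in, r gives the robot as it stands. The module is installed in compiled form; this text tells all that it offers.
- The arm moves only by the tool move_arm, never from a script. Its argument "rows" is a list that holds one entry, the list of rows, each a list of 6 numbers: the shift along the tool's x, y, z in m, then the turn, a rotation vector about the tool's x, y, z in degrees. In form: [[[tx, ty, tz, rx, ry, rz], ...]]. A call has 1 to 20 rows; each row is the pose to reach, as a shift and turn from the pose commanded when the call began, along the tool's axes at that moment; what a row does not reach only later rows make up. A row lasts 1/10 s, in which the tool goes at most 50 mm and 8.59 degrees, less where a joint would pass 70% of its speed; a pose out of reach is approached as far as the arm can. A call with a gripper value outside its range is refused whole. "grip" is the opening, from 0 (shut) to 1 (fully open), set as the call begins (left out, the last holds). The fingers move at their own pace and stop on an object; "newtons" is the grip in N (left out, the last holds). Time passes only in rows, so rows that repeat a pose let the fingers close. It gives the time, the measured TCP pose, the force and the opening at its end, in the units of the state.
- sensors.sense(): the state, without advancing time (a new reading comes with each control period).
- viewer.snapshot(name): name is "side" or "top" or "wrist"; returns a dict with "color" (384x512x3 uint8, red, green, blue), "camera_matrix" (3x3 intrinsics, pixels), "k1" (the pictures are not rectified: a ray, as slopes to the right and down, at radius r is drawn at 1 + k1 r^2 times it, then the intrinsics apply), "R" (3x3) and "t" (3): a world point X has camera coordinates R X + t. Camera axes: x right, y down, z forward; pixel columns grow to the right and rows downward; lengths in mm; the calibration is good to about 2 mm. A picture is of the moment at which its call begins. There is no depth.
- hand_in(): hands the job in, once; it reports no verdict.
The state is a dict: "time": time; "joint_pos": joint angles; "qd": joint speeds; "joint_efforts": joint torques, N m; "tool_pos": TCP position; "tcp_rot": TCP orientation; "ft_force": force on the tool from outside, world axes, zero at the start; "wrist_torque": the same for the moment, N m; "finger_gap": finger opening in mm.
Only numpy, scipy, OpenCV 4.12 (cv2) and the standard library are available. Lean on these libraries where they do the work, as an engineer would, in place of code of your own. Each camera call takes 0.05 s, during which the arm holds its last target.

TASK

Two spools lie at the foot of the two-lane loading ramp: one wound full of white cord, one bare. With the fingertips, push the wound spool slowly up its lane, over the crest and against the metal stop plate, where it stays by itself; keep behind it all the way so that it never runs back, and do not flick it, grasp it or lift it off the ramp. Leave the bare spool where it lies at the foot of the other lane, do not disturb the roll of masking tape or the white ball clusters standing by, then back away.

Things in the scene. Friction and masses are not known exactly. Their poses are not given: they have to be found in the camera images.
- ramp_rack: Fixed wooden ramp rack, 295 x 160 mm: two equal straight lanes side by side, metal stop plate across the top end, foot end open (a spool that runs back falls out). Origin: centre of its underside, on the bench; x points uphill along the lanes (roughly to the robot's left), y left when looking uphill. Lane centre lines at y = +38 and -38 mm; lanes 68 mm wide, rails 8 mm thick, tops 18 mm above the ramp.
- ramp_groove (a point): Rack x = -100 mm, y = 0, height 20 mm: height of both lanes' surface at the shallow groove at the foot, where the spools lie at the start. From here the lanes rise straight at 9 degrees to the crest; behind it they rise 8 degrees to the foot edge at x = -155 mm, 28 mm high. Axes as the rack's.
- ramp_crest (a point): Rack x = 75 mm, y = 0, height 47.7 mm: height of both lanes' surface at the crest. From here they fall 7 degrees to the stop plate, so a spool pushed past the crest rolls to the stop by itself and stays. Axes as the rack's.
- ramp_stop (a point): Rack x = 130 mm, y = 0, height 80 mm: the top edge of the stop plate's face, across both lanes. A spool resting home against it has its axis at rack x = 103 mm, height 71.5 mm. Axes as the rack's.
- wound_spool_mid (a point): Middle of the axis of the wound spool: wooden, full of white cord, lying across its lane; 62 mm long, flanges 54 mm across and 6 mm thick at the ends, cord about 44 mm across between them; about 0.1 kg, rolls freely. Starts in the groove of either lane, axis at rack x = -100 mm, height 47 mm. z axis: the spool's axis; x and y turn as it rolls.
- bare_spool_mid (a point): Middle of the axis of the bare spool: same length and flanges, but only a thin 22 mm wooden barrel between them, no cord; loose, lies in the groove at the foot of the other lane and stays there. z axis: its axis.
- masking_tape: Loose roll of masking tape lying flat, 98 mm across, 25 mm high, a bystander on the bench beyond the top end of the rack. Origin: centre of its underside.
- ball_cluster_0: Loose cluster of white balls, about 65 mm across, a bystander on the bench beyond the top end of the rack. Origin: near its underside.
Things that resemble listed ones, but are neither listed nor needed, are in the scene too. What is shaped like the part that bears wound_spool_mid but purple is not meant.

How it is judged (in metres and radians):
On the way:
1. the fingers push the wound spool on the upper half of the ramp (x of wound_spool_mid in the frame of ramp_rack between -0.01 and 0.085 m and contact force between the fingers and wound_spool above 0.01 N).
At the end, for the whole second after the job is handed in: The wound spool rests in its lane against the stop plate (axis within 5 mm of its resting place, square to the lane within 0.15 rad, at rest); the bare spool lies within 15 mm, and the tape and the ball cluster within 20 mm, of where they were (x of wound_spool_mid in the frame of ramp_rack between 0.098 and 0.107 m and z of wound_spool_mid in the frame of ramp_rack between 0.0655 and 0.0775 m and (y of wound_spool_mid in the frame of ramp_rack between 0.028 and 0.048 m or y of wound_spool_mid in the frame of ramp_rack between -0.048 and -0.028 m) and angle between the z axis of wound_spool_mid and the y axis of ramp_rack, either way round below 0.15 rad and linear speed of each of wound_spool, bare_spool below 0.02 m/s and distance of bare_spool_mid from where it was at the start of the episode below 0.015 m and distance of each of masking_tape, ball_cluster_0 from where it was at the start of the episode below 0.02 m); the robot touches nothing.
It fails at once if the wound spool is lifted off the ramp (axis more than about 14 mm too high) ((x of wound_spool_mid in the frame of ramp_rack below -0.06 m and z of wound_spool_mid in the frame of ramp_rack above 0.0676 m) or (x of wound_spool_mid in the frame of ramp_rack below -0.02 m and z of wound_spool_mid in the frame of ramp_rack above 0.074 m) or (x of wound_spool_mid in the frame of ramp_rack below 0.02 m and z of wound_spool_mid in the frame of ramp_rack above 0.0803 m) or (x of wound_spool_mid in the frame of ramp_rack below 0.06 m and z of wound_spool_mid in the frame of ramp_rack above 0.0866 m) or z of wound_spool_mid in the frame of ramp_rack above 0.089 m).
It fails at once if the wound spool runs free on the ramp, back or flicked forward (faster than 0.3 m/s with nothing touching it) (x of wound_spool_mid in the frame of ramp_rack below 0.07 m and linear speed of wound_spool above 0.3 m/s and contact force between each of the arm, the fingers and wound_spool below 0.001 N).
It fails at once if the wound spool rolls out at the foot of the ramp (x of wound_spool_mid in the frame of ramp_rack below -0.13 m).
It fails at once if the bare spool is pushed from its place (distance of bare_spool_mid from where it was at the start of the episode above 0.03 m).
It fails at once if the tape or the ball cluster is disturbed (distance of any of masking_tape, ball_cluster_0 from where it was at the start of the episode above 0.03 m).
It also fails if it takes over 43 s, if anything falls off the work surface, if the arm or the gripper's body presses on something with over 40 N, if the wrist force passes 120 N, or if a joint passes its speed limit or range.

## Working session

There is one attempt and no reset: what is moved stays moved. The work goes in short steps, Python scripts to look and compute and a tool call to move; the robot and the scene stay as the last step left them, time stands still between calls to the robot, and variables do not carry over. Pictures are saved under pics/ and viewed, and the job is handed in when it is done.

Besides the shell and the picture viewer there is one more tool, called after "Emit:" as name(argument=value, ...), one argument or row to a line, values as JSON. move_arm: Moves the arm, as the interface text tells. Its arguments: {"type":"object","properties":{"rows":{"type":"array","items":{"type":"array","items":{"type":"array","items":{"type":"number"}}}},"grip":{"type":"number"},"newtons":{"type":"number"}},"required":["rows"]}

```bash
mkdir -p pics; cat > h.py <<'E'
import numpy as np, cv2
from bench import sensors, viewer, hand_in, r
def snap(n,fn):
    s=viewer.snapshot(n); cv2.imwrite('pics/'+fn+'.png',s['color'][:,:,::-1]); 
    np.savez('pics/'+fn+'.npz',**{k:np.array(s[k]) for k in s}); return s
def load(fn): return dict(np.load('pics/'+fn+'.npz'))
def ray(s,u,v):
    K=s['camera_matrix'];k=float(s['k1'])
    d=cv2.undistortPoints(np.array([[[u,v]]],float),K,np.array([k,0,0,0,0.]))[0,0]
    R=s['R'];return -R.T@s['t'], R.T@np.array([d[0],d[1],1])
def atz(s,u,v,z):
    o,d=ray(s,u,v); return o+d*(z-o[2])/d[2]
def proj(s,X):
    p,_=cv2.projectPoints(np.array(X,float).reshape(-1,3),cv2.Rodrigues(s['R'])[0],np.array(s['t'],float),s['camera_matrix'],np.array([float(s['k1']),0,0,0,0.]));return p[:,0]
E
python3 - <<'E'
from h import *
for n in ['side','top','wrist']:
    s=snap(n,n+'0'); print(n,-s['R'].T@s['t'],s['R'][2],s['camera_matrix'][0,0],s['k1'])
print(sensors.sense())
a=[cv2.imread(f'pics/{n}0.png') for n in ['side','top','wrist']]
E
```

```text
side [ 537.90798328 1239.26296548  637.36460101] [-0.03506211 -0.8669319  -0.49719184] 457.3867628254944 0.05214938938382549
top [408.74407478 231.32955758 982.55079294] [ 0.12095337 -0.00102864 -0.99265766] 375.4314233599503 -0.03190877128852937
wrist [189.47532155 572.79809668 374.64016352] [ 0.25647888 -0.12270126 -0.95872988] 268.9823896901205 -0.05195487641718577
{'time': 0.15, 'joint_pos': array([ 5.99096304e+01,  7.50515262e+00,  8.53160469e+01, -2.10709650e-03,
        8.72603584e+01, -4.89291325e+00]), 'qd': array([-0.0379233 , -0.18530053, -0.10288566,  0.09862065,  0.15008798,
       -0.00218352]), 'joint_efforts': array([ 1.13613456e-03, -5.70069087e+01, -5.01155341e+01, -1.68137785e-04,
        9.78258380e-03, -6.32652996e-05]), 'tool_pos': array([255.2118469 , 542.52754902, 216.67503293]), 'tcp_rot': array([-1.79918560e+02, -4.85949553e-03,  1.54802642e+02]), 'ft_force': array([-0.3065458 , -0.00195919,  0.58013548]), 'wrist_torque': array([-4.38942408e-02,  1.59225448e-05, -1.21208132e-02]), 'finger_gap': 85.55542497099947}
```

View pics/side0.png

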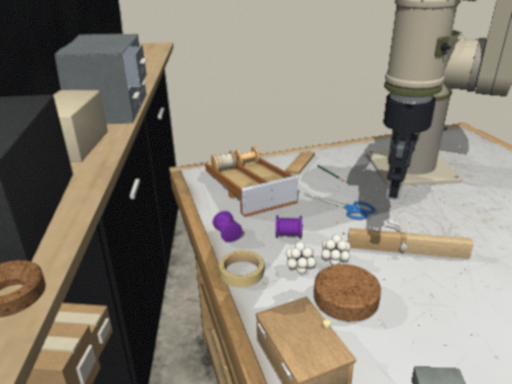

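View pics/top0.png

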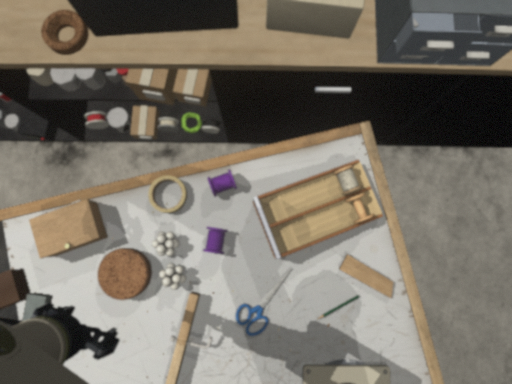

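View pics/wrist0.png

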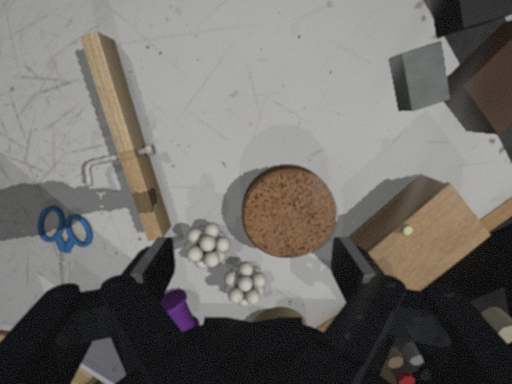

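```bash
python3 - <<'E'
from h import *
a=cv2.imread('pics/top0.png')[140:270,240:400]; b=cv2.imread('pics/side0.png')[140:220,195:325]
cv2.imwrite('pics/topc.png',cv2.resize(a,None,fx=5,fy=4.5 if 0 else 5 if a.shape[0]*5<=600 else 4.6,interpolation=3) if 0 else cv2.resize(a,(736,598),interpolation=3))
cv2.imwrite('pics/sidec.png',cv2.resize(b,(780,480),interpolation=3))
E
```

```text
(no output)
```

View pics/topc.png

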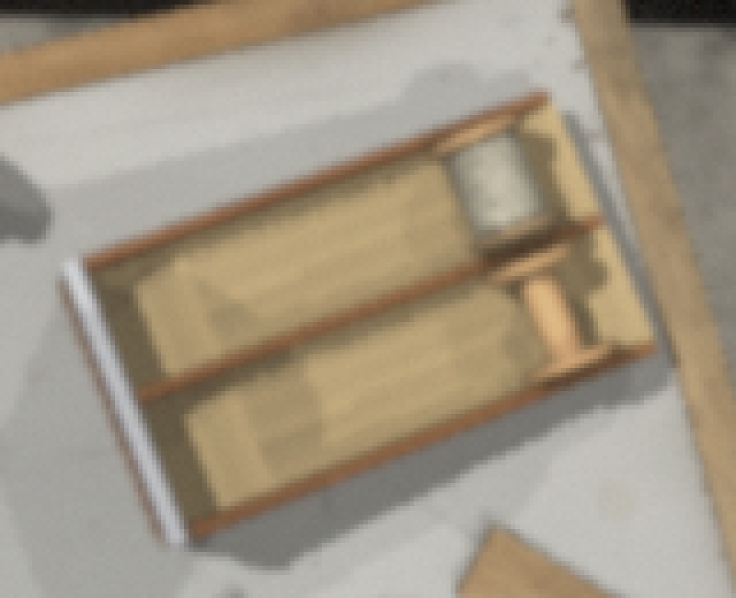

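View pics/sidec.png

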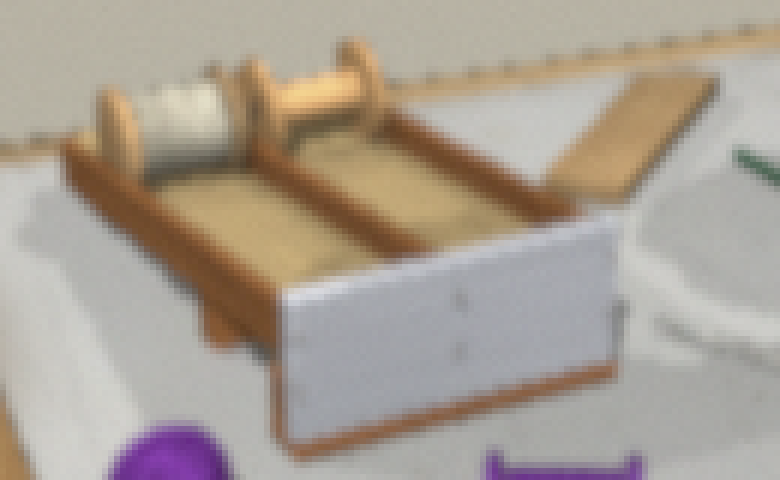

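```bash
cat > fit.py <<'E'
from h import *
from scipy.optimize import least_squares
T=load('top0');S=load('side0')
tp=lambda u,v:(240+u/4.6,140+v/4.6)
sp=lambda u,v:(195+u/6,140+v/6)
obs=[(T,(-155,-80,46),tp(547,95)),(T,(-155,80,46),tp(655,350)),(T,(130,-80,80),tp(87,262)),(T,(130,80,80),tp(190,538)),(T,(-155,0,46),tp(602,222)),
(S,(130,-80,80),sp(282,288)),(S,(130,80,80),sp(615,216)),(S,(-155,-80,46),sp(66,143))]
def W(p,X):
    c,s=np.cos(p[2]),np.sin(p[2]); X=np.array(X,float); return np.array([p[0]+c*X[0]-s*X[1],p[1]+s*X[0]+c*X[1],X[2]])
f=lambda p:np.concatenate([proj(s,W(p,X))[0]-np.array(o) for s,X,o in obs])
if __name__=='__main__':
    q=least_squares(f,[650,0,1.5],loss='soft_l1'); p=q.x
    print(p,np.degrees(p[2]));print(f(p).reshape(-1,2).round(1))
    for X in [(-100,-38,47),(-100,38,47),(75,-38,75),(103,-38,71.5)]: print(X,W(p,X).round(1),proj(T,W(p,X)).round(1),proj(S,W(p,X)).round(1))
    img={}
    for n,s,o,k in [('top',T,(240,140),4.6),('side',S,(195,140),6)]:
        a=cv2.imread(f'pics/{n}c.png')
        pts=[(-155,-80,46),(-100,-80,38),(75,-80,65.7),(130,-80,65),(130,80,80),(75,80,65.7),(-100,80,38),(-155,80,46),(-100,-7,47),(-100,-69,47),(-100,7,47),(-100,69,47)]
        for X in pts:
            u=proj(s,W(p,X))[0]; c=((u-np.array(o))*k); cv2.drawMarker(a,tuple(int(x) for x in c),(0,0,255),0,12,1)
        cv2.imwrite(f'pics/{n}m.png',a)
    # tape, cluster rough
    for u,v in [(168,194),(165,244),(172,276),(373,128),(100,185),(290,125)]: print(u,v,atz(T,u,v,20).round())
E
python3 fit.py
```

```text
[494.38292833  82.11313872  -4.33386136] -248.31196511225778
[[ 0.3 -1.7]
 [ 1.5  1.3]
 [-3.9 -0. ]
 [-2.2  2.4]
 [ 0.6 -0.3]
 [-0.1  0.6]
 [-0.  -0.8]
 [-1.3 -6. ]]
(-100, -38, 47) [566.6   3.2  47. ] [[345.8 181.7]] [[224.2 161.7]]
(-100, 38, 47) [496.  -24.9  47. ] [[357.4 209.6]] [[247.5 156.8]]
(75, -38, 75) [502.  165.8  75. ] [[282.3 205.2]] [[248.2 177.7]]
(103, -38, 71.5) [491.6 191.9  71.5] [[271.5 209.4]] [[252.7 183.4]]
168 194 [533. 458.  20.]
165 244 [404. 460.  20.]
172 276 [324. 439.  20.]
373 128 [717. -78.  20.]
100 185 [554. 637.  20.]
290 125 [721. 142.  20.]
```

View pics/topm.png

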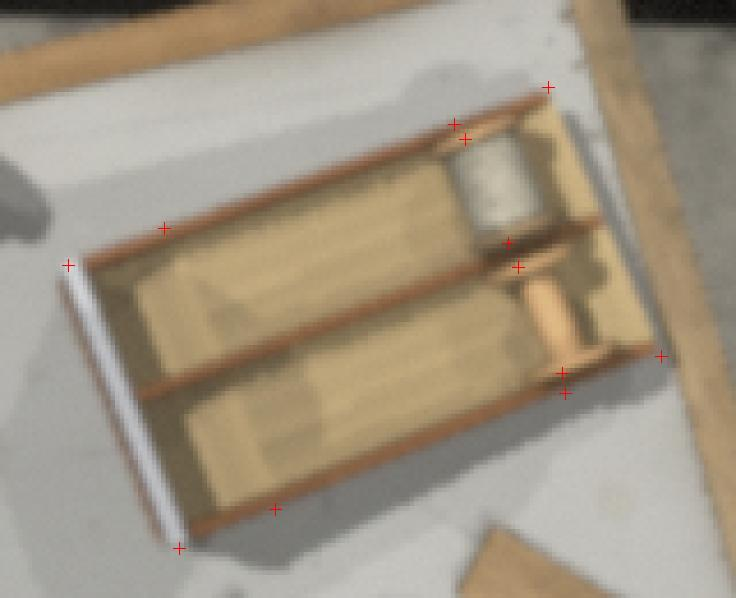

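View pics/sidem.png

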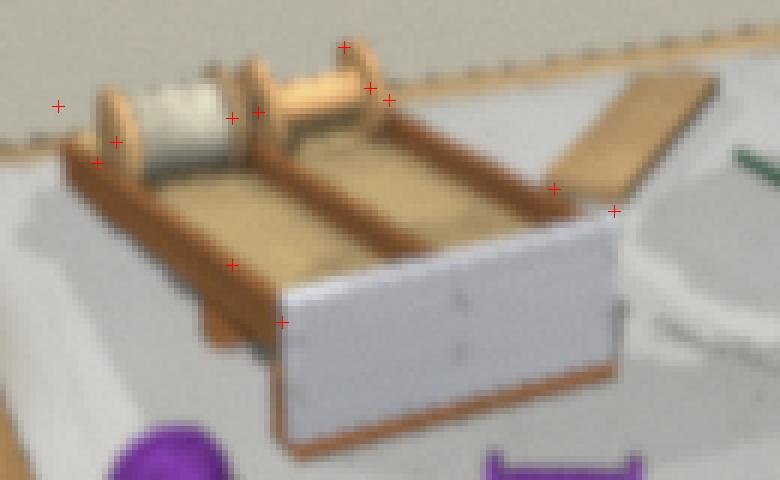

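```bash
sed -i 's/80,46)/80,29)/g; s/0,46)/0,29)/g; s/(-100,-80,38)/(-100,-80,38)/' fit.py; python3 fit.py
```

```text
[495.25855989  78.07270479   1.95283888] 111.8894257935635
[[-0.1 -0.7]
 [ 0.8  1.2]
 [-2.3 -0.2]
 [-0.4  2.1]
 [ 0.   0.1]
 [-0.2 -0.2]
 [-0.5 -1.5]
 [-1.3 -1.5]]
(-100, -38, 47) [567.8  -0.6  47. ] [[347.3 181.2]] [[223.8 161.2]]
(-100, 38, 47) [497.3 -28.9  47. ] [[359.  209.1]] [[247.  156.2]]
(75, -38, 75) [502.6 161.8  75. ] [[284. 205.]] [[247.9 177. ]]
(103, -38, 71.5) [492.1 187.8  71.5] [[273.2 209.2]] [[252.4 182.6]]
168 194 [533. 458.  20.]
165 244 [404. 460.  20.]
172 276 [324. 439.  20.]
373 128 [717. -78.  20.]
100 185 [554. 637.  20.]
290 125 [721. 142.  20.]
```

View pics/topm.png

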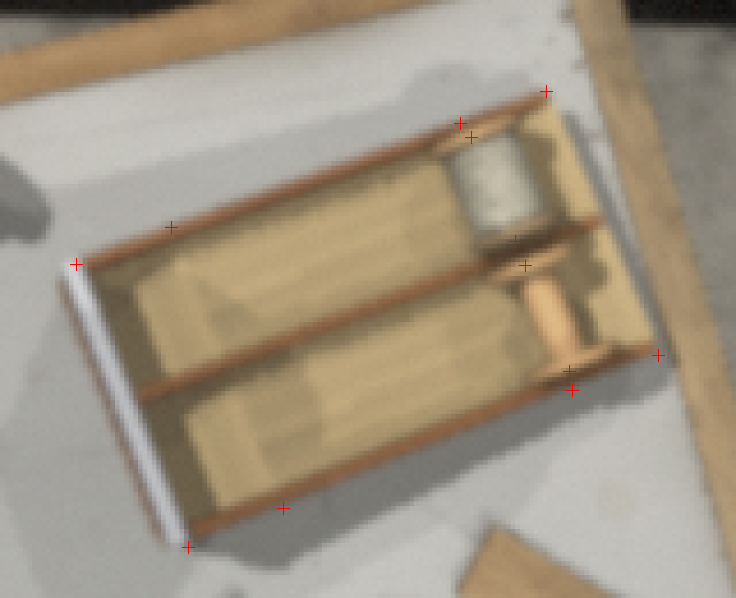

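View pics/sidem.png

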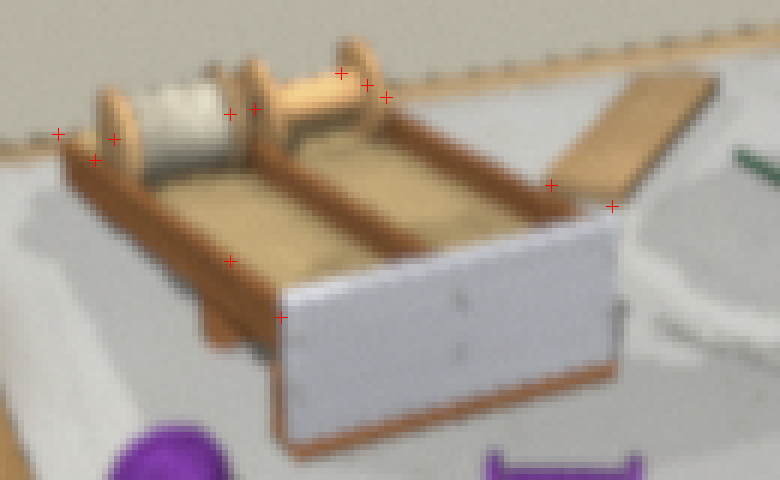

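```bash
cat > mv.py <<'E'
from h import *
from scipy.spatial.transform import Rotation as Ro
P=np.array([495.26,78.07,np.radians(111.89)])
def W(X,p=P):
    c,s=np.cos(p[2]),np.sin(p[2]); return np.array([p[0]+c*X[0]-s*X[1],p[1]+s*X[0]+c*X[1],X[2]])
def rel(rx,ry,z,yaw=np.degrees(P[2]),p=P):
    s=sensors.sense(); R0=Ro.from_euler('xyz',s['tcp_rot'],degrees=True)
    R1=Ro.from_euler('xyz',[180,0,yaw],degrees=True)
    t=R0.inv().apply(W((rx,ry,z),p)-s['tool_pos']); v=(R0.inv()*R1).as_rotvec(degrees=True)
    print('shift m',(t/1000).round(4),'turn',v.round(2)); 
def rack(p=P):
    s=sensors.sense(); d=s['tool_pos'][:2]-p[:2]; c,q=np.cos(p[2]),np.sin(p[2])
    print('t',s['time'],'tcp in rack',round(c*d[0]+q*d[1],1),round(-q*d[0]+c*d[1],1),s['tool_pos'][2].round(1),'rot',s['tcp_rot'].round(2),'F',s['ft_force'].round(2),'gap',round(s['finger_gap'],1))
E
python3 -c "
from mv import *
rack();rel(-145,-38,190)"
```

```text
t 0.15 tcp in rack 520.5 49.6 216.7 rot [-179.92   -0.    154.8 ] F [-0.31 -0.    0.58] gap 85.6
shift m [-0.547  -0.3889  0.0272] turn [-8.000e-02  3.000e-02  4.291e+01]
```

Emit:
move_arm(
  rows=[
    [[-0.015,-0.01,0,0,0,1],[-0.045,-0.032,0,0,0,4],[-0.075,-0.053,0,0,0,6],[-0.107,-0.076,0.002,0,0,9],[-0.139,-0.099,0.004,0,0,12],[-0.171,-0.122,0.006,0,0,14],[-0.203,-0.144,0.008,0,0,17],[-0.235,-0.167,0.01,0,0,19],[-0.267,-0.19,0.012,0,0,22],[-0.299,-0.213,0.014,0,0,24],[-0.331,-0.235,0.016,0,0,27],[-0.363,-0.258,0.018,0,0,29],[-0.395,-0.281,0.02,0,0,32],[-0.427,-0.304,0.022,0,0,34],[-0.459,-0.326,0.024,0,0,37],[-0.49,-0.348,0.026,0,0,39],[-0.515,-0.366,0.027,0,0,41],[-0.535,-0.38,0.027,0,0,42.5],[-0.547,-0.389,0.027,0,0,43],[-0.547,-0.389,0.027,0,0,43]],
  ],
  grip=0,
)

```text
time: 2.15
tool_pos: [584.8, -43.9, 190.2]
tcp_rot: [-180.0, 0.0, 111.7]
ft_force: [0.3, 0.2, -0.1]
finger_gap: 0.0
```

```bash
python3 -c "
from mv import *
rack();s=snap('wrist','w1');snap('side','s1');snap('top','t1')
print(proj(s,[W(x) for x in [(-100,-38,47),(-100,38,47),(75,-38,47.7),(-155,0,29),(-155,-80,29),(-155,80,29)]]).round(1))"
```

```text
t 2.15 tcp in rack -146.5 -37.6 190.2 rot [-1.7997e+02  1.0000e-02  1.1167e+02] F [ 0.28  0.2  -0.06] gap 0.0
[[253.4 135.9]
 [184.8 136.4]
 [252.7 -47.9]
 [222.5 180.5]
 [287.9 180.2]
 [157.8 180.8]]
```

View pics/w1.png

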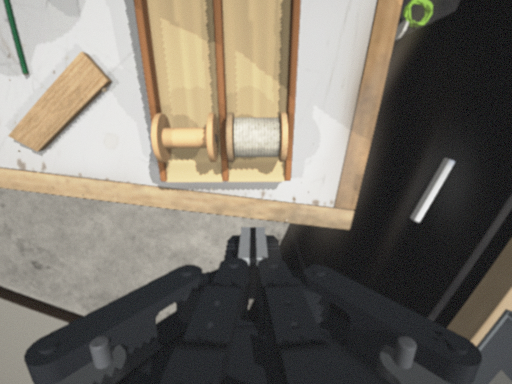

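View pics/s1.png

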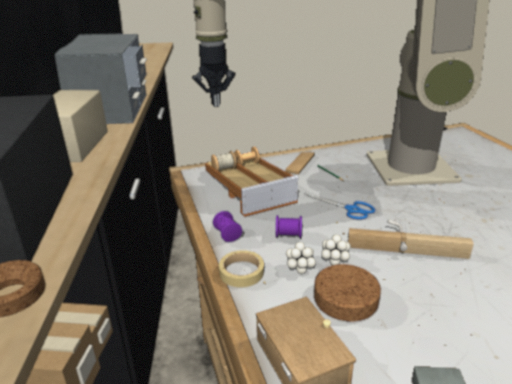

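```bash
python3 -c "
from h import *
a=cv2.imread('pics/w1.png')[80:200,140:310]; cv2.imwrite('pics/w1c.png',cv2.resize(a,None,fx=4.7,fy=4.7,interpolation=3))"
```

```text
(no output)
```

View pics/w1c.png

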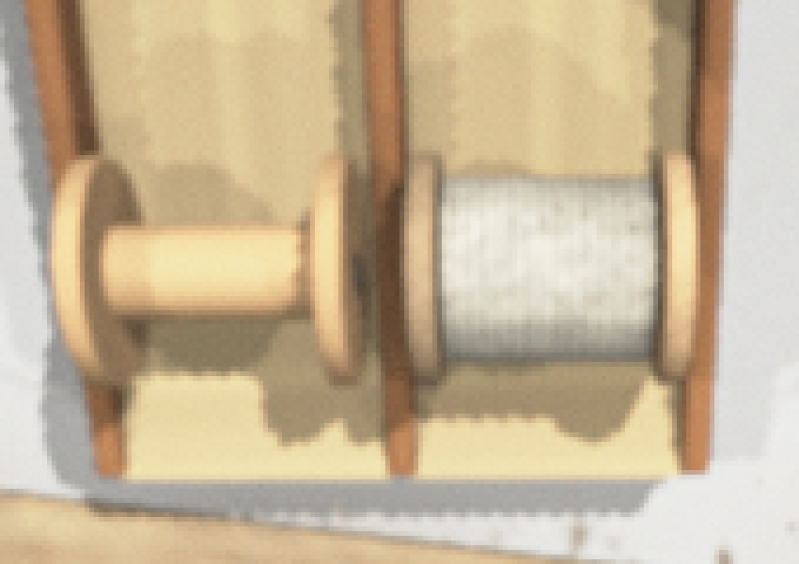

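```bash
cat > fit2.py <<'E'
import fit
from fit import *
w=load('w1'); wp=lambda u,v:(140+u/4.7,80+v/4.7)
wo=[(w,(-155,0,29),wp(402,475)),(w,(-155,-76,29),wp(694,472)),(w,(-155,76,29),wp(112,476)),(w,(-100,-38,47),wp(549,268)),(w,(-100,38,47),wp(205,270))]
from mv import sensors
for lab,o in [('wrist',wo),('all',fit.obs+wo)]:
    f2=lambda p:np.concatenate([proj(s,W(p,X))[0]-np.array(q) for s,X,q in o])
    q=least_squares(f2,[495,78,1.95],loss='soft_l1'); print(lab,q.x,np.degrees(q.x[2]));print(f2(q.x).reshape(-1,2).round(1).tolist())
    print(W(q.x,(-100,-38,47)),W(q.x,(103,-38,47)))
st=sensors.sense(); t=st['tool_pos']; print('tip proj',proj(w,[t+[0,0,-8]]))
E
python3 fit2.py
python3 -c "
from h import *
a=cv2.imread('pics/w1.png')[210:300,190:320]; cv2.imwrite('pics/w1f.png',cv2.resize(a,None,fx=6,fy=6,interpolation=3))"
```

```text
wrist [498.13778425  78.32923527   1.95694563] 112.12472519942119
[[-0.2, 0.0], [-0.3, 0.2], [-0.0, 0.4], [-0.5, -0.5], [4.1, -0.1]]
[5.71002105e+02 4.33047202e-03 4.70000000e+01] [494.54742143 188.05666709  47.        ]
all [497.12385224  78.04403669   1.96044505] 112.32522732434568
[[-0.5, -1.7], [0.8, -0.0], [-2.3, -0.4], [0.0, 1.6], [-0.2, -1.0], [-0.5, -0.2], [-0.9, -1.7], [-2.2, -1.3], [-0.6, -0.0], [-0.7, -0.1], [-0.4, 0.5], [-1.2, -0.7], [3.4, -0.1]]
[ 5.70261819e+02 -2.54060128e-02  4.70000000e+01] [493.14952957 187.75823249  47.        ]
tip proj [[254.20263037 220.39904786]]
```

View pics/w1f.png

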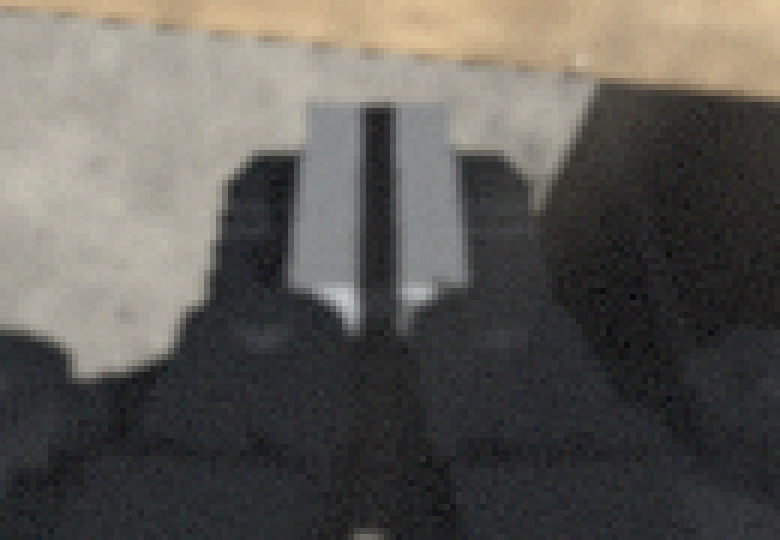

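```bash
sed -i 's/^P=.*/P=np.array([497.9,78.2,np.radians(112.15)])/' mv.py; python3 -c "
from mv import *
print(r.tip_extent);rack();rel(-148,-38,70)"
```

```text
8.0
t 2.3 tcp in rack -143.1 -34.9 190.4 rot [-1.7998e+02 -3.0000e-02  1.1185e+02] F [ 0.01 -0.16 -0.19] gap -0.1
shift m [-0.0049  0.0031  0.1204] turn [-0.02 -0.03 -0.3 ]
```

Emit:
move_arm(
  rows=[
    [[-0.005,0.003,0.01,0,0,-0.3],[-0.005,0.003,0.03,0,0,-0.3],[-0.005,0.003,0.055,0,0,-0.3],[-0.005,0.003,0.08,0,0,-0.3],[-0.005,0.003,0.1,0,0,-0.3],[-0.005,0.003,0.115,0,0,-0.3],[-0.005,0.003,0.12,0,0,-0.3],[-0.005,0.003,0.12,0,0,-0.3]],
  ],
)

```text
time: 3.1
tool_pos: [588.9, -45.1, 69.7]
tcp_rot: [-179.9, -0.0, 112.1]
ft_force: [0.1, -0.3, 0.3]
finger_gap: -0.3
```

```bash
python3 -c "
from mv import *
rack();s=snap('wrist','w2');t=snap('side','s2');u=snap('top','t2')
a=cv2.imread('pics/s2.png')[110:230,180:320]; cv2.imwrite('pics/s2c.png',cv2.resize(a,None,fx=5,fy=5,interpolation=3))
tc=sensors.sense()['tool_pos']
print('tip in side crop',(proj(t,[tc+[0,0,-8]])-[180,110])*5, 'wrist',proj(s,[tc+[0,0,-8]]))
rel(-148,-38,44)"
```

```text
t 3.1 tcp in rack -148.5 -37.8 69.7 rot [-1.7993e+02 -4.0000e-02  1.1214e+02] F [ 0.08 -0.25  0.29] gap -0.3
tip in side crop [[180.57253142 200.64630902]] wrist [[255.39661359 226.812977  ]]
shift m [ 0.0016 -0.0011  0.0279] turn [ 0.11  0.07 -0.03]
```

View pics/s2c.png

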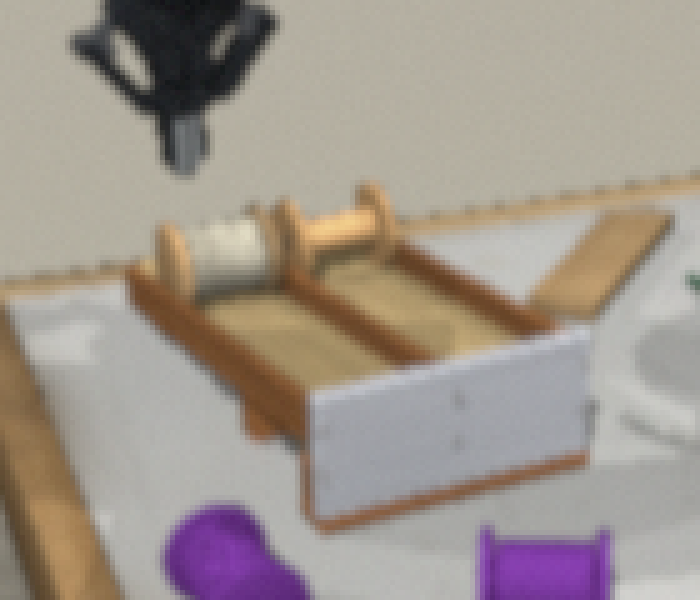

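View pics/w2.png

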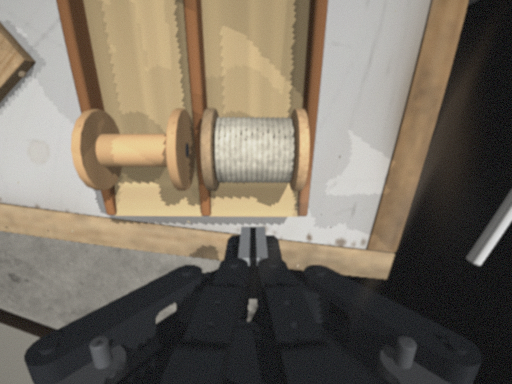

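Emit:
move_arm(
  rows=[
    [[0.001,-0.001,0.005,0,0,0],[0.001,-0.001,0.015,0,0,0],[0.001,-0.001,0.023,0,0,0],[0.001,-0.001,0.026,0,0,0],[0.001,-0.001,0.026,0,0,0]],
  ],
)

```text
time: 3.75
tool_pos: [587.2, -44.8, 43.2]
tcp_rot: [-179.9, -0.1, 112.1]
ft_force: [-0.8, 0.7, 0.2]
finger_gap: 0.2
```

```bash
python3 -c "
from mv import *
rack();s=snap('wrist','w3');t=snap('side','s3');u=snap('top','t3')
a=cv2.imread('pics/s3.png')[110:200,180:290]; a=cv2.resize(a,None,fx=6,fy=6,interpolation=3)
b=cv2.imread('pics/w3.png')[110:290,150:350];b=cv2.resize(b,None,fx=3,fy=3,interpolation=3)
cv2.imwrite('pics/s3c.png',a);cv2.imwrite('pics/w3c.png',b)
tc=sensors.sense()['tool_pos']
print('tip in side crop',(proj(t,[tc+[0,0,-8]])-[180,110])*6, 'wrist',(proj(s,[tc+[0,0,-8]])-[150,110])*3)
"
```

```text
t 3.75 tcp in rack -147.6 -36.3 43.2 rot [-1.799e+02 -6.000e-02  1.121e+02] F [-0.77  0.67  0.21] gap 0.2
tip in side crop [[224.07767495 289.69538556]] wrist [[314.79774022 347.10437502]]
```

View pics/s3c.png

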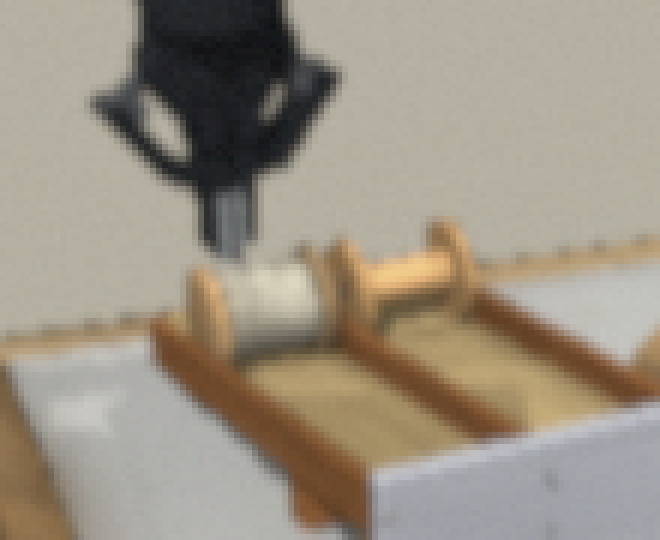

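View pics/w3c.png

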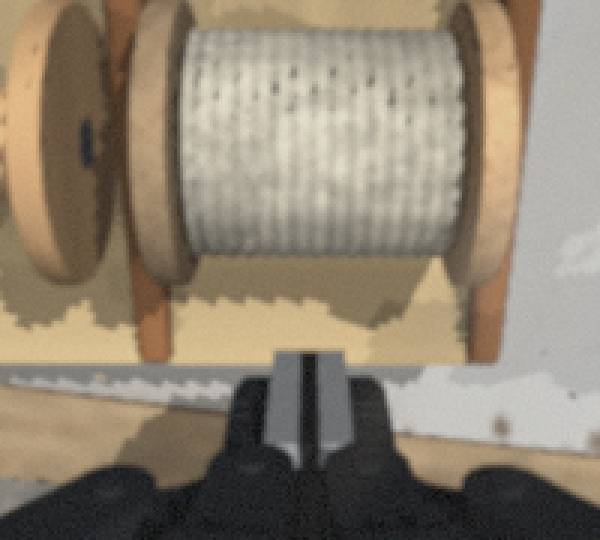

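```bash
cat > tri.py <<'E'
from mv import *
def tri(obs):
    A=np.zeros((3,3));b=np.zeros(3)
    for s,u,v in obs:
        o,d=ray(s,u,v);d/=np.linalg.norm(d);M=np.eye(3)-np.outer(d,d);A+=M;b+=M@o
    x=np.linalg.solve(A,b); return x,[ (proj(s,[x])[0]-[u,v]).round(1) for s,u,v in obs]
def torack(x,p=P):
    d=x[:2]-p[:2];c,q=np.cos(p[2]),np.sin(p[2]);return np.array([c*d[0]+q*d[1],-q*d[0]+c*d[1],x[2]]).round(1)
E
python3 -c "
from tri import *
x,e=tri([(load('w3'),150+308/3,110+352/3),(load('s3'),180+232/6,110+257/6)]);print(torack(x),e)
x,e=tri([(load('w2'),253,228),(load('s2'),180+185/5,110+172/5)]);print(torack(x),e)
w,s,t=load('w3'),load('s3'),load('t3')
x,e=tri([(w,150+323/3,110+140/3),(s,180+270/6,110+300/6)]);print(torack(x),e)
a=cv2.imread('pics/t3.png')[140:270,300:420];cv2.imwrite('pics/t3c.png',cv2.resize(a,None,fx=4.6,fy=4.6,interpolation=3))
"
```

```text
[-139.5  -35.5   58.2] [array([-0.7, -0.3]), array([-0.1, -0. ])]
[-140.7  -37.8   86. ] [array([0.6, 0.3]), array([0.1, 0. ])]
[-98.3 -35.4  51.6] [array([-5.9, -2.6]), array([-1.2, -0. ])]
```

View pics/t3c.png

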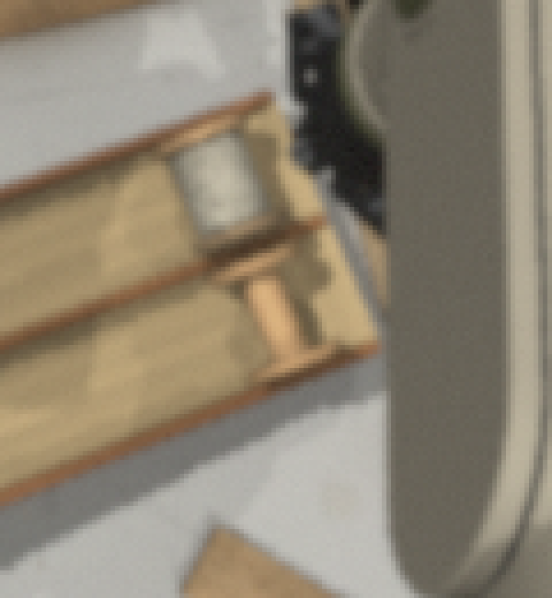

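Emit:
move_arm(
  rows=[
    [[0,0.001,0.003,0,0,0],[0,0.001,0.006,0,0,0],[0,0.001,0.007,0,0,0],[0,0.001,0.007,0,0,0]],
  ],
)

```text
time: 4.3
tool_pos: [588.8, -44.5, 37.1]
tcp_rot: [-180.0, -0.0, 112.1]
ft_force: [0.3, -0.0, -0.3]
finger_gap: 0.2
```

Emit:
move_arm(
  rows=[
    [[0,0,0.001,0,0,0],[0,0,0.002,0,0,0],[0,0,0.003,0,0,0],[0,0,0.003,0,0,0]],
  ],
)

```text
time: 4.7
tool_pos: [588.9, -44.5, 34.3]
tcp_rot: [-180.0, -0.0, 112.1]
ft_force: [0.2, -0.4, 0.2]
finger_gap: -0.0
```

Emit:
move_arm(
  rows=[
    [[0,0,0.001,0,0,0],[0,0,0.002,0,0,0],[0,0,0.003,0,0,0],[0,0,0.003,0,0,0]],
  ],
)

```text
time: 5.1
tool_pos: [588.9, -44.6, 31.3]
tcp_rot: [-180.0, -0.0, 112.1]
ft_force: [0.2, -0.3, 0.5]
finger_gap: 0.4
```

```bash
python3 -c "
from tri import *
rack();s=snap('wrist','w4');t=snap('side','s4')
a=cv2.imread('pics/s4.png')[110:200,180:290]; a=cv2.resize(a,None,fx=6,fy=6,interpolation=3)
b=cv2.imread('pics/w4.png')[110:290,150:350];b=cv2.resize(b,None,fx=3,fy=3,interpolation=3)
cv2.imwrite('pics/s4c.png',a);cv2.imwrite('pics/w4c.png',b)
"
```

```text
t 5.1 tcp in rack -148.0 -38.0 31.3 rot [-1.7998e+02 -1.0000e-02  1.1210e+02] F [ 0.24 -0.34  0.52] gap 0.4
```

View pics/s4c.png

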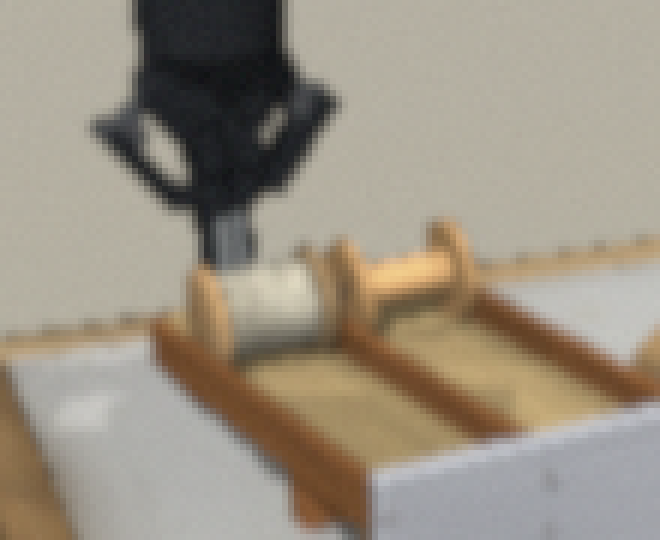

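View pics/w4c.png

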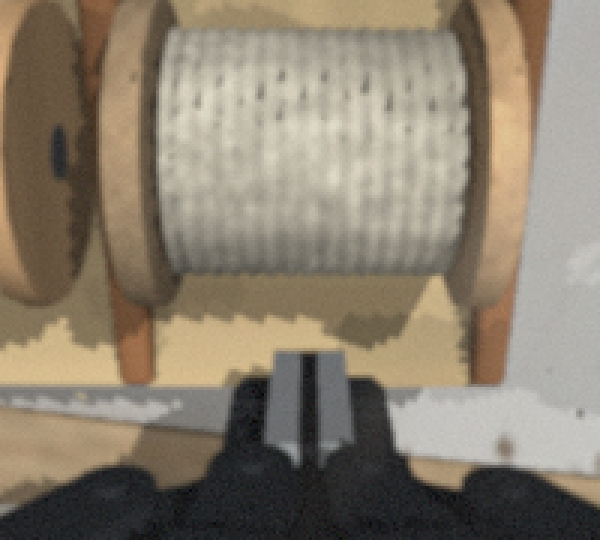

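Emit:
move_arm(
  rows=[
    [[0,0,0.001,0,0,0],[0,0,0.002,0,0,0],[0,0,0.003,0,0,0],[0,0,0.004,0,0,0],[0,0,0.004,0,0,0]],
  ],
)

```text
time: 5.7
tool_pos: [588.8, -44.5, 27.2]
tcp_rot: [-180.0, -0.0, 112.1]
ft_force: [-0.6, 0.4, 0.1]
finger_gap: -0.0
```

Emit:
move_arm(
  rows=[
    [[0,0,0.001,0,0,0],[0,0,0.002,0,0,0],[0,0,0.003,0,0,0],[0,0,0.003,0,0,0]],
  ],
)

```text
time: 6.1
tool_pos: [588.9, -44.5, 24.3]
tcp_rot: [-180.0, -0.0, 112.1]
ft_force: [-0.8, -0.5, -0.2]
finger_gap: 0.3
```

```bash
python3 -c "
from tri import *
rack();s=snap('wrist','w5');t=snap('side','s5')
a=cv2.imread('pics/s5.png')[110:200,180:290]; a=cv2.resize(a,None,fx=6,fy=6,interpolation=3)
b=cv2.imread('pics/w5.png')[110:290,150:350];b=cv2.resize(b,None,fx=3,fy=3,interpolation=3)
cv2.imwrite('pics/s5c.png',a);cv2.imwrite('pics/w5c.png',b)
"
```

```text
t 6.1 tcp in rack -148.0 -38.0 24.3 rot [-1.7998e+02 -1.0000e-02  1.1210e+02] F [-0.79 -0.46 -0.24] gap 0.3
```

View pics/s5c.png

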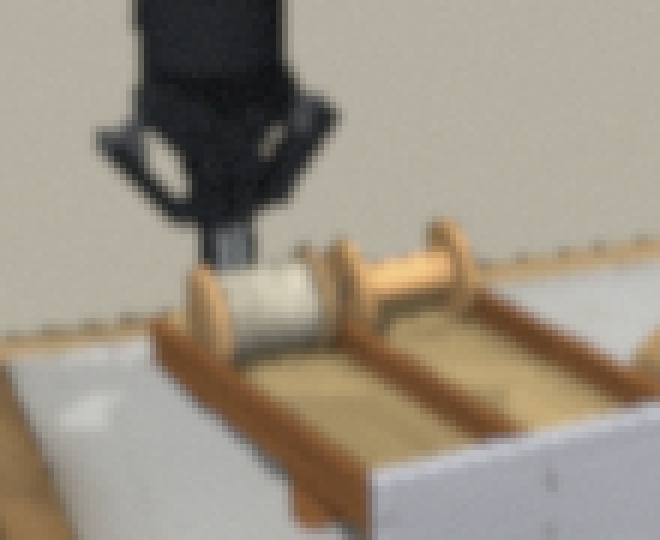

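View pics/w5c.png

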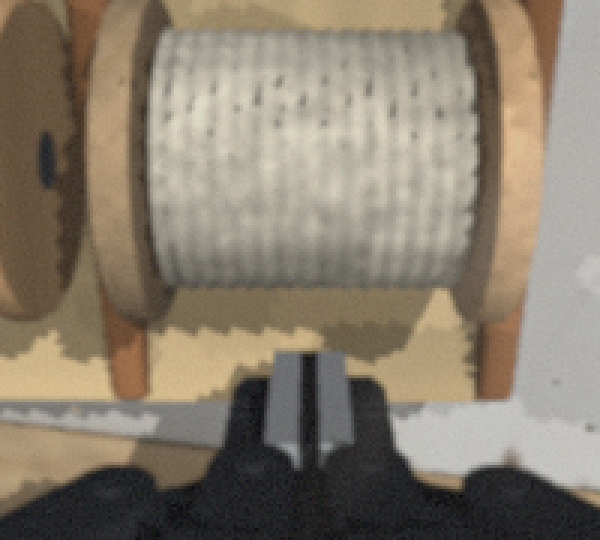

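Emit:
move_arm(
  rows=[
    [[0.003,0,0,0,0,0],[0.007,0,0,0,0,0],[0.01,0,0,0,0,0],[0.013,0,0,0,0,0],[0.015,0,0,0,0,0],[0.017,0,0,0,0,0],[0.019,0,0,0,0,0],[0.021,0,-0.0005,0,0,0],[0.023,0,-0.001,0,0,0],[0.025,0,-0.001,0,0,0],[0.028,0,-0.0015,0,0,0],[0.031,0,-0.002,0,0,0],[0.034,0,-0.0025,0,0,0]],
  ],
)

```text
time: 7.5
tool_pos: [576.1, -12.8, 27.0]
tcp_rot: [-180.0, -0.0, 112.1]
ft_force: [0.7, -0.0, 0.7]
finger_gap: 0.0
```

```bash
cat > look.py <<'E'
import sys
from tri import *
n=sys.argv[1]
rack();s=snap('wrist','w'+n);t=snap('side','s'+n)
a=cv2.imread(f'pics/s{n}.png')[110:220,180:310]; a=cv2.resize(a,(520,440),interpolation=3)
b=cv2.imread(f'pics/w{n}.png')[60:290,130:370];b=cv2.resize(b,(480,460),interpolation=3)
cv2.imwrite(f'pics/s{n}c.png',a);cv2.imwrite(f'pics/w{n}c.png',b)
E
python3 look.py 6
```

```text
t 7.5 tcp in rack -113.8 -38.1 27.0 rot [-179.99   -0.    112.1 ] F [ 0.66 -0.04  0.74] gap 0.0
```

View pics/s6c.png

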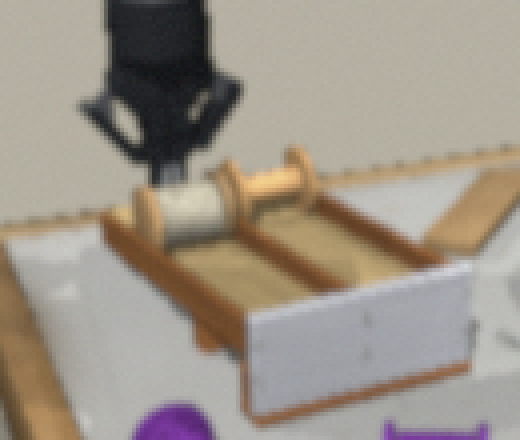

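View pics/w6c.png

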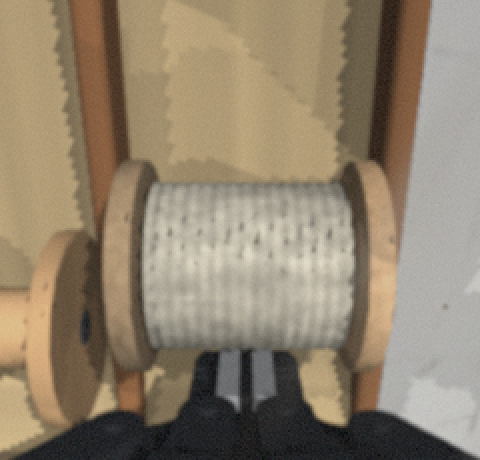

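Emit:
move_arm(
  rows=[
    [[0.002,0,-0.0003,0,0,0],[0.004,0,-0.0006,0,0,0],[0.007,0,-0.0011,0,0,0],[0.01,0,-0.0016,0,0,0],[0.013,0,-0.002,0,0,0],[0.016,0,-0.0025,0,0,0],[0.019,0,-0.003,0,0,0],[0.022,0,-0.0035,0,0,0],[0.025,0,-0.004,0,0,0],[0.028,0,-0.0044,0,0,0],[0.031,0,-0.0049,0,0,0],[0.034,0,-0.0054,0,0,0],[0.037,0,-0.0059,0,0,0],[0.04,0,-0.0063,0,0,0],[0.043,0,-0.0068,0,0,0],[0.046,0,-0.0073,0,0,0],[0.049,0,-0.0078,0,0,0],[0.052,0,-0.0082,0,0,0],[0.055,0,-0.0087,0,0,0],[0.058,0,-0.0092,0,0,0]],
  ],
)

```text
time: 9.6
tool_pos: [554.3, 40.9, 36.2]
tcp_rot: [180.0, 0.0, 112.1]
ft_force: [0.5, -0.5, -0.1]
finger_gap: 0.1
```

```bash
python3 look.py 7
```

```text
t 9.6 tcp in rack -55.8 -38.2 36.2 rot [180.    0.  112.1] F [ 0.53 -0.53 -0.07] gap 0.1
```

View pics/s7c.png

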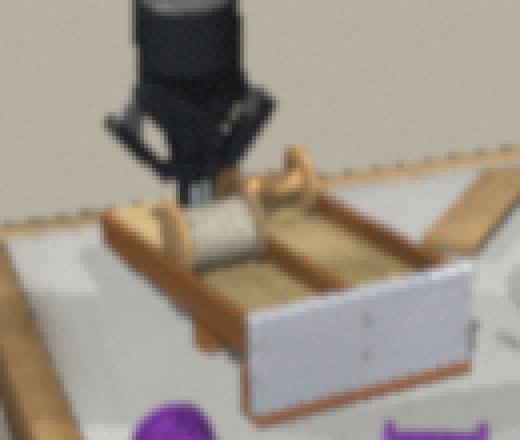

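View pics/w7c.png

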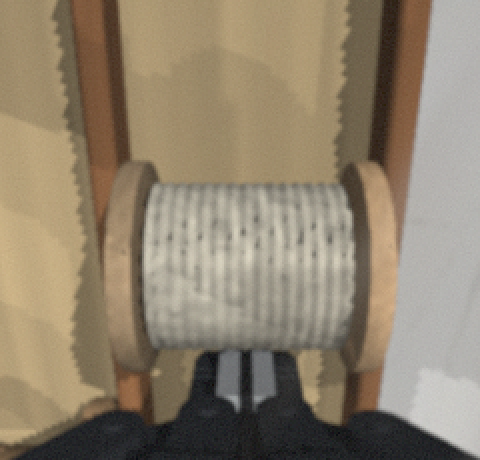

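The spool sits square in its lane with the fingers behind it; its axis is at about x = -26. I'll keep pushing.

Emit:
move_arm(
  rows=[
    [[0.002,0,-0.0003,0,0,0],[0.004,0,-0.0006,0,0,0],[0.007,0,-0.0011,0,0,0],[0.01,0,-0.0016,0,0,0],[0.013,0,-0.002,0,0,0],[0.016,0,-0.0025,0,0,0],[0.019,0,-0.003,0,0,0],[0.022,0,-0.0035,0,0,0],[0.025,0,-0.004,0,0,0],[0.028,0,-0.0044,0,0,0],[0.031,0,-0.0049,0,0,0],[0.034,0,-0.0054,0,0,0],[0.037,0,-0.0059,0,0,0],[0.04,0,-0.0063,0,0,0],[0.043,0,-0.0068,0,0,0],[0.046,0,-0.0073,0,0,0],[0.049,0,-0.0078,0,0,0],[0.052,0,-0.0082,0,0,0],[0.055,0,-0.0087,0,0,0],[0.058,0,-0.0092,0,0,0]],
  ],
)

```text
time: 11.7
tool_pos: [532.5, 94.7, 45.4]
tcp_rot: [-180.0, -0.0, 112.1]
ft_force: [-0.9, -0.4, -0.3]
finger_gap: -0.2
```

```bash
python3 look.py 8
```

```text
t 11.7 tcp in rack 2.2 -38.2 45.4 rot [-180.    -0.   112.1] F [-0.92 -0.41 -0.33] gap -0.2
```

View pics/s8c.png

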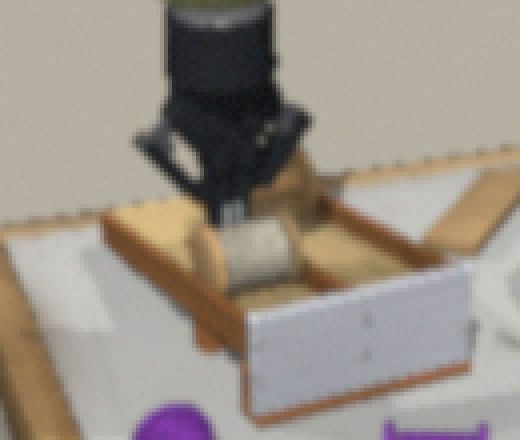

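View pics/w8c.png

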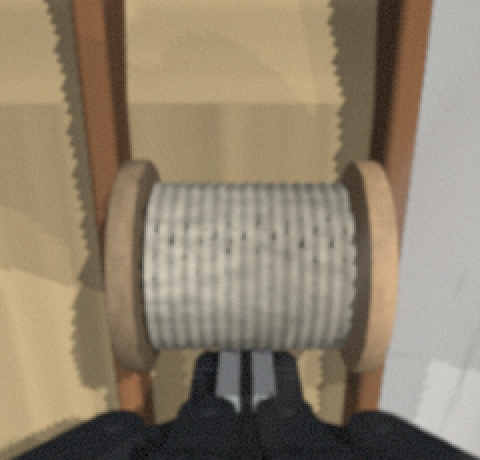

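Emit:
move_arm(
  rows=[
    [[0.002,0,-0.0003,0,0,0],[0.004,0,-0.0006,0,0,0],[0.007,0,-0.0011,0,0,0],[0.01,0,-0.0016,0,0,0],[0.013,0,-0.002,0,0,0],[0.016,0,-0.0025,0,0,0],[0.019,0,-0.003,0,0,0],[0.022,0,-0.0035,0,0,0],[0.025,0,-0.004,0,0,0],[0.028,0,-0.0044,0,0,0],[0.031,0,-0.0049,0,0,0],[0.034,0,-0.0054,0,0,0],[0.037,0,-0.0059,0,0,0],[0.04,0,-0.0063,0,0,0],[0.043,0,-0.0066,0,0,0],[0.046,0,-0.0068,0,0,0],[0.049,0,-0.0068,0,0,0],[0.052,0,-0.0068,0,0,0],[0.055,0,-0.0068,0,0,0],[0.057,0,-0.0068,0,0,0]],
  ],
)

```text
time: 13.8
tool_pos: [511.0, 147.5, 52.2]
tcp_rot: [-180.0, -0.0, 112.1]
ft_force: [0.5, 0.8, 0.7]
finger_gap: 0.2
```

```bash
python3 look.py 9
```

```text
t 13.8 tcp in rack 59.3 -38.3 52.2 rot [-180.     -0.    112.11] F [0.45 0.78 0.73] gap 0.2
```

View pics/s9c.png

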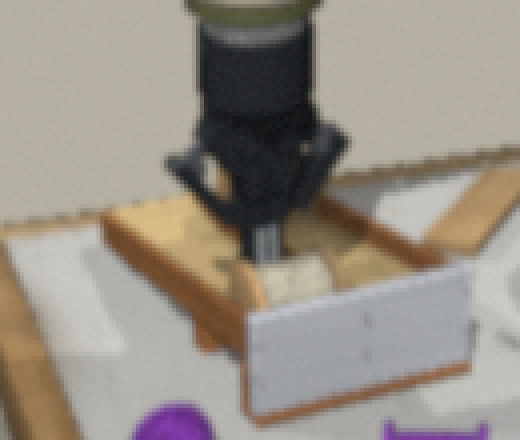

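View pics/w9c.png

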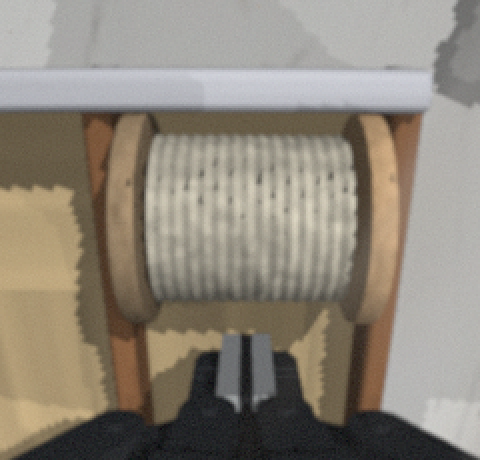

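Emit:
move_arm(
  rows=[
    [[-0.004,0,0,0,0,0],[-0.01,0,-0.001,0,0,0],[-0.015,0,-0.004,0,0,0],[-0.018,0,-0.012,0,0,0],[-0.02,0,-0.025,0,0,0],[-0.02,0,-0.045,0,0,0],[-0.02,0,-0.07,0,0,0],[-0.02,0,-0.1,0,0,0],[-0.02,0,-0.125,0,0,0],[-0.02,0,-0.14,0,0,0],[-0.02,0,-0.148,0,0,0],[-0.02,0,-0.15,0,0,0],[-0.02,0,-0.15,0,0,0]],
  ],
)

```text
time: 15.2
tool_pos: [518.3, 128.6, 201.4]
tcp_rot: [-179.9, -0.0, 112.1]
ft_force: [-0.4, 0.0, -0.8]
finger_gap: 0.0
```

```bash
python3 look.py 10; python3 - <<'E'
from tri import *
s,t=load('w10'),load('s10')
for X in [(103,-38,71.5),(-100,38,47)]: print(proj(s,[W(X)]).round(1),proj(t,[W(X)]).round(1))
a=load('s0') if 0 else load('side0'); d=np.abs(a['color'].astype(int)-t['color']).max(2)
for n,(x0,x1,y0,y1) in dict(tape=(215,270,248,290),clA=(284,318,240,274),clB=(320,354,235,265),bare=(240,262,148,168)).items(): print(n,d[y0:y1,x0:x1].mean().round(1),d[y0:y1,x0:x1].max())
E
```

```text
t 15.2 tcp in rack 39.0 -37.9 201.4 rot [-1.7994e+02 -2.0000e-02  1.1210e+02] F [-0.35  0.03 -0.8 ] gap 0.0
[[253.3 120.1]] [[251.6 182.7]]
[[197.  275.8]] [[246.  156.3]]
tape 13.1 27
clA 4.7 14
clB 4.7 9
bare 25.9 107
```

View pics/s10.png

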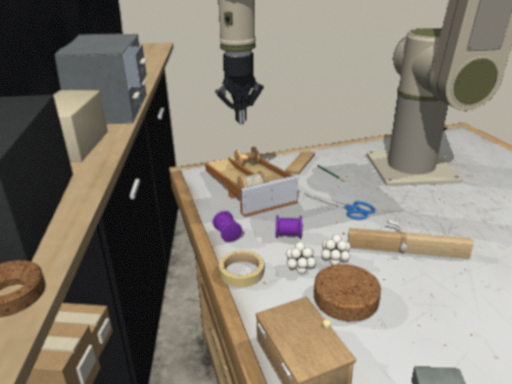

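View pics/w10.png

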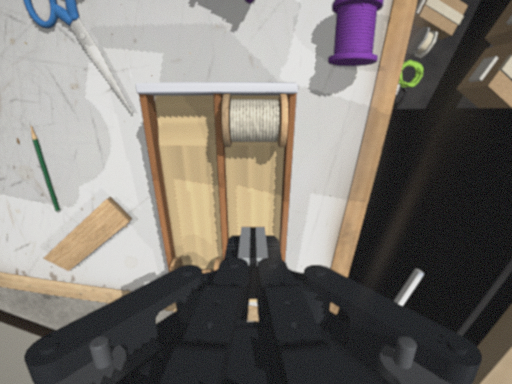

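```bash
python3 -c "
from h import *
o=[]
for n in ['side0','s10']: o.append(cv2.resize(cv2.imread(f'pics/{n}.png')[140:220,195:325],None,fx=3,fy=3,interpolation=3))
cv2.imwrite('pics/cmp.png',np.hstack(o))
print(sensors.sense()['qd'].round(2))"
```

```text
[-0.06  0.19  0.12 -0.14  0.07  0.02]
```

View pics/cmp.png

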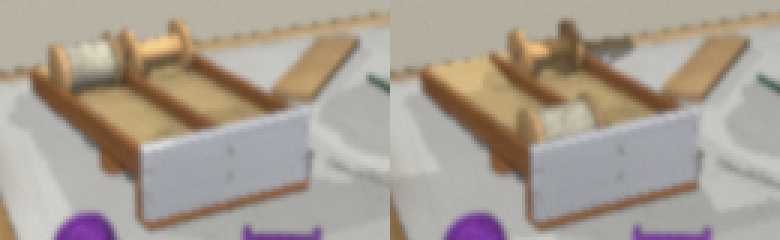

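The bare spool's flanges are where they were: (130,50) and (180,40) in the crop before, (517,50) and (570,40) after allowing for the 390 px offset. The wound spool is home against the plate.

```bash
python3 -c "
from h import *
print(hand_in())"
```

```text
the job is handed in; nothing more can be done
None
```

I pushed the wound spool up its lane with the shut fingertips at about 30 mm/s. It went over the crest and rolled the last bit against the stop plate by itself. I then backed off 20 mm, raised the gripper 150 mm clear and handed the job in, with the robot's clock at about 15 s of the 43 s allowed.

**Wound spool:** In the last wrist picture it sits square at the plate, centred at about pixel (255,119). The predicted resting place was (253,120), so it is within about 2 px.

**Bystanders:** By eye, the bare spool is in the same place in the side view before and after, apart from a shadow. The tape and ball clusters look unmoved, with only small brightness changes in their areas.

**Forces:** The force readings stayed under about 1 N throughout, which is sensor noise, so contact with the spool was judged only from the pictures.

**Disagreements:**
- **Fingertip height:** With the gripper shut, the tips stood roughly 13 to 23 mm higher than the stated 8 mm ahead of the TCP. I set the pushing height from the pictures and from the lack of contact force on the way down.
- **Rack position:** The rack's position differed by 2 to 4 mm between the top/side fit and the wrist view. I used a position weighted towards the wrist view.

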